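Clamp the chase on the proofing bed

TASK

Clamp the chase of type to the proofing bed. First push the swing strap over with the back of a finger until it is against its stop, with its foot above the edge of the chase and the cam lever still standing up; then push the cam lever down all the way so that the foot bears on the chase, and let go. Only push, lift nothing, and leave the chase, the planer block, the ink tin and the copper cut where they lie.

Things in the scene. Friction and masses are not known exactly. Their poses are not given: they have to be found in the camera images.
- bed: The fixed proofing bed: a grey metal plate 220 mm (its x) by 420 mm (its y) by 20 mm thick. Origin: centre of its underside, on the table. The clamp's post stands near its +y end, the chase lies on its -y part. A stop pin (14 mm across, top 56 mm above the table) stands 21 mm to the bed's -x side of the line of the home strap, 65 mm from the pivot.
- strap_pivot (a point): Point on the upright pivot axis of the strap, at half the strap's thickness, 55 mm above the table; at (0, 170 mm) in the bed's x, y. The round pivot head is 38 mm across and its screw reaches up to 66 mm above the table.
- clamp_strap (a joint): Swing of the strap about the upright pivot, rad. 0: home at its stop, the strap pointing to the bed's -y. It grows anticlockwise seen from above (at 1.57 the strap points to the bed's +x). Range 0 to 1.9, starts at 1.0 to 1.6. Friction 0.22 N m (3 N at mid-length): it stays where it is left. Push on the side that faces away from home.
- strap_mid (a point): Point in the middle of the strap's section, 80 mm from the pivot: a good place to push it from the side. The strap is a flat steel bar, 24 mm wide and 10 mm thick, 50 to 60 mm above the table, reaching 178 mm from the pivot; below it are only the post and, at its free end, the foot.
- cam_lever (a joint): Swing of the cam lever on the strap's free end, rad, in the upright plane along the strap. 0: leaning 0.2 rad past upright, away from the pivot; 0.2: upright; 1.72: fully down along the strap's top, pointing to the pivot. Starts at 0 to 0.3, stays where it is left. Friction 0.16 N m (2 N at the tip), more over the last 0.3 rad as the foot bears.
- lever_hinge (a point): The lever's hinge axis, at its middle, 160 mm from the strap's pivot and 72 mm above the table; it swings with the strap. The axis is level and square to the strap.
- lever_tip (a point): The end of the cam lever, 88 mm from its hinge. The outer 30 mm is a black pad 26 mm wide and 9 mm thick; the rest is a 14 mm wide, 8 mm thick bar.
- clamp_foot: Rubber-faced presser foot, 18 mm across, under the strap's free end, 160 mm from the pivot. Origin: centre of its lower face, 41 mm above the table with the lever up; the cam drives it down 2.1 mm per rad of lever, onto the chase's edge 38 mm above the table.
- chase: Dark iron frame with locked-up type, loose on the bed: 160 mm (x) by 204 mm (y), rim 24 mm wide and 18 mm high, type up to 43.5 mm above the table, 2.6 kg. Origin: centre of its underside.
- planer_block: Loose bystander: pale wooden block 50 x 75 x 42 mm high on the bed, on the -x side of the post. Origin: centre of its underside.
- ink_tin: Loose bystander: metal tin 68 mm across, 50 mm high, on the table beyond the bed's +y end. Origin: centre of its underside.
- cut_block: Loose bystander: printing cut, reddish copper on dark wood, 30 x 90 x 23 mm high, on the table on the bed's +x side beside the chase. Origin: centre of its underside.

How it is judged:
By the outcome, as a careful person would: the job done as asked, in the order asked, and still so for the second after the job is handed in, with the robot touching nothing.
It also fails if it takes over 48 s, if anything falls off the work surface, if the arm or the gripper's body presses on something with over 40 N, if the wrist force passes 120 N, or if a joint passes its speed limit or range.

ROBOT

A 6-joint arm with a two-finger parallel gripper is mounted at the origin on the work surface. World frame = base frame: x ahead of the robot, y to its left, z up, the work surface at z = 0. Lengths are in m, angles in degrees, forces in N, time in s.
With the tool pointing down it reaches from about 0.275 to 1 m from the base axis. Payload 8.4 kg.
Tool frame: the origin (TCP) lies midway between the tips of the shut fingers; the grasp point (between the pads) lies manip.hold_point_z behind it (manip.hold_point_z is the distance from the TCP to the grasp point, in m); z points along the fingers, y is the line along which they close (so a half turn about z gives the same grasp; the last joint's range is limited). The gripper opens to 85 mm and grips with 20 to 120 N. Pads are 22 mm wide; open, the fingers measure 114 mm over their backs; the gripper's body (76 mm by 85 mm) begins 54 mm behind the grasp point. The pads swing forward as they close: fully open they stand 13 mm farther back than shut.
Start: joints at [70.451, 20.225, 93.587, -0, 66.188, -0.138], TCP at [0.208, 0.589, 0.231] pointing down, gripper open.
Joint ranges: [-150.9, 150.9], [-52.94, 120.26], [3.33, 152.33], [-74.26, 254.26], [0, 154.13], [-172.89, 172.89]. Speed limits (degrees/s): [127.2, 127.2, 159.86, 180, 180, 180].

INTERFACE

Orientations are given as [roll, pitch, yaw] about the fixed x, y, z axes, in that order (R = Rz(yaw) Ry(pitch) Rx(roll)).
In Python, from bench import manip, eyes gives the robot as it stands.
- The arm moves only by the tool jog_arm, never from a script. Its argument "targets" is a list of rows, each a list of 7 numbers: the shift along the tool's x, y, z in m, then the turn, a rotation vector about the tool's x, y, z in degrees, then the closure, from -1 (fully open) to 1 (shut). In form: [[dx, dy, dz, ax, ay, az, claw], ...]. A call has 1 to 10 rows; each row shifts and turns the commanded pose from where the row before left it, along the tool's axes as they then stand; what a row does not reach is not made up. A row lasts 1/10 s, in which the tool goes at most 50 mm and 8.59 degrees, less where a joint would pass 70% of its speed; a pose out of reach is approached as far as the arm can. A call is refused whole if a number of a shift passes 0.05 or a number of a turn 8.59, either way. A call with a gripper value outside its range is refused whole. The fingers move at their own pace and stop on an object; "newtons" is the grip in N (left out, the last holds). Time passes only in rows, so rows that do not move let the fingers close. It gives the time, the measured TCP pose, the force, the opening and the grip force at its end, in the units of the state.
- manip.get_state(): the state, without advancing time (a new reading comes with each control period).
- eyes.get_image(name): name is "scene" or "side" or "wrist"; returns a dict with "color" (480x640x3 uint8, red, green, blue), "depth" (480x640 float32, m along the optical axis (not along the pixel's ray), 0 where there is no reading), "fx", "fy", "cx", "cy" (pixels), "k1" (the pictures are not rectified: a ray, as slopes to the right and down, at radius r is drawn at 1 + k1 r^2 times it, then the intrinsics apply), "T" (4x4, takes a point from camera to world coordinates). Camera axes: x right, y down, z forward; pixel columns grow to the right and rows downward; lengths in m; the calibration is good to about 2 mm. A picture is of the moment at which its call begins.
- manip.close_job(): hands the job in; it is judged then, once.
The state is a dict: "t": time; "q": joint angles; "dq": joint speeds; "joint_torque": joint torques, N m; "tcp_pos": TCP position; "tcp_rot": TCP orientation; "contact_force": force on the tool from outside, world axes, zero at the start; "wrist_torque": the same for the moment, N m; "gripper_width": finger opening in m; "finger_force": force on a finger pad.
Only numpy, scipy, OpenCV 4.12 (cv2) and the standard library are available. Lean on these libraries where they do the work, as an engineer would, in place of code of your own. Each camera call takes 0.05 s, during which the arm holds its last target. There are 200 camera calls.

## Working session

There is one attempt and no reset: what is moved stays moved. The work goes in short steps, Python scripts to look and compute and a tool call to move; the robot and the scene stay as the last step left them, time stands still between calls to the robot, and variables do not carry over. Pictures are saved under pics/ and viewed, at most 10 in all, crops included, and the job is handed in when it is done.

Besides the shell and the picture viewer there is one more tool, called after ">>>" by a JSON object that holds its "name" and its "arguments". jog_arm: Moves the arm, as the interface text tells. Its arguments: {"type":"object","properties":{"targets":{"type":"array","items":{"type":"array","items":{"type":"number"}}},"newtons":{"type":"number"}},"required":["targets"]}

```bash
mkdir -p pics
cat > h.py <<'E'
import numpy as np, cv2
from bench import manip, eyes
def pts(im):
    h,w=im["depth"].shape
    u,v=np.meshgrid(np.arange(w),np.arange(h))
    K=np.array([[im["fx"],0,im["cx"]],[0,im["fy"],im["cy"]],[0,0,1.]])
    s=cv2.undistortPoints(np.stack([u,v],-1).reshape(-1,1,2).astype(np.float64),K,np.array([im["k1"],0,0,0.])).reshape(h,w,2)
    d=im["depth"]; P=np.dstack([s[...,0]*d,s[...,1]*d,d])
    T=np.array(im["T"]); W=P@T[:3,:3].T+T[:3,3]; W[d==0]=np.nan
    return W
E
python3 - <<'E'
from h import *
for n in("scene","side"):
    im=eyes.get_image(n); cv2.imwrite(f"pics/{n}0.png",im["color"][...,::-1]); np.save(f"pics/{n}0.npy",pts(im)); print(n,np.array(im["T"]).round(3).tolist())
print(manip.get_state(),manip.hold_point_z)
E
```

```text
scene [[-0.793, 0.354, -0.496, 1.049], [0.609, 0.464, -0.643, 0.6], [0.002, -0.812, -0.584, 0.622], [0.0, 0.0, 0.0, 1.0]]
side [[0.936, -0.257, 0.241, 0.354], [-0.352, -0.677, 0.646, -0.668], [-0.003, -0.69, -0.724, 0.9], [0.0, 0.0, 0.0, 1.0]]
{'t': 0.1, 'q': array([ 7.04518646e+01,  2.02596852e+01,  9.36242866e+01, -3.22860673e-04,
        6.61882639e+01, -1.39395833e-01]), 'dq': array([-0.0128871 , -0.12129756, -0.05144592, -0.05595931,  0.04822817,
       -0.00244025]), 'joint_torque': array([ 4.83953900e-04, -6.06363559e+01, -3.42819786e+01,  9.84725057e-05,
        4.07279469e-03, -6.18939652e-06]), 'tcp_pos': array([0.20756944, 0.58907441, 0.23062798]), 'tcp_rot': array([-1.79927764e+02,  1.19469122e-04,  1.60591391e+02]), 'contact_force': array([ 0.06398852,  0.18887645, -0.43505532]), 'wrist_torque': array([ 0.06378601,  0.00356895, -0.00858173]), 'finger_force': 0.0, 'gripper_width': 0.08553112729180774} 0.0187
```

View pics/scene0.png

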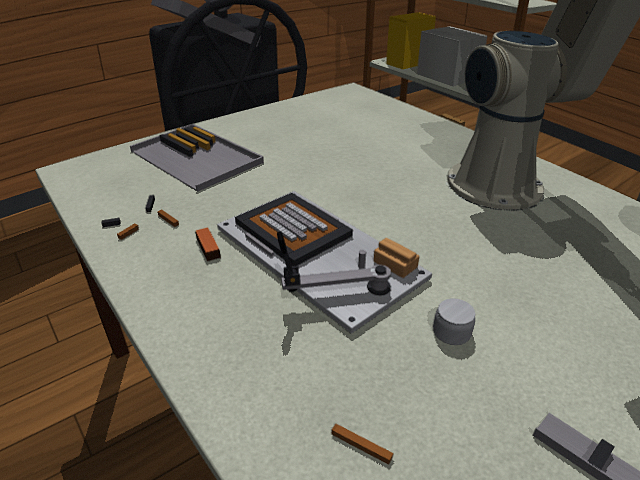

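View pics/side0.png

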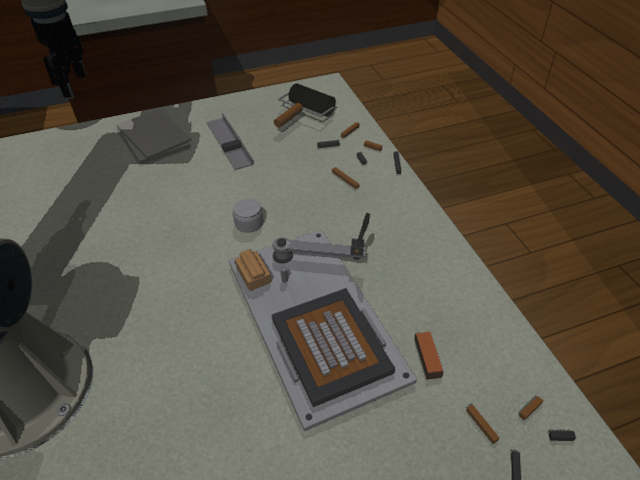

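The scene view shows the strap running from the pivot head (379,272) to the hinge (290,280), with the lever up to about (281,235). The side view shows the pivot at (283,243), the hinge at (357,250), the lever tip at (366,215), the stop pin at (285,270) and the bed corner screws at (309,417), (406,376) and (319,236).

Run:
```python
from h import *
W=np.load("pics/side0.npy"); S=np.load("pics/scene0.npy")
def show(nm,A,u,v,r=1): print(nm,np.nanmedian(A[v-r:v+r+1,u-r:u+r+1].reshape(-1,3),axis=0).round(4))
for nm,u,v in [("piv",283,242),("strap",305,247),("strap",325,249),("strap",340,251),("hinge",357,246),("tip",366,216),("tip",365,222),("pin",285,269),("scr",309,417),("scr",406,376),("scr",319,236),("chaseNW",278,314)]: show(nm,W,u,v)
for nm,u,v in [("piv",379,270),("strap",350,277),("strap",320,281),("hinge",291,277),("tip",281,236),("pin",362,254)]: show("S"+nm,S,u,v)
# bed top plane points
for A,n in((W,"side"),(S,"scene")):
    m=(abs(A[...,2]-.020)<.006)&(A[...,0]>.2)&(A[...,0]<.9)&(abs(A[...,1])<.6)
    m=cv2.morphologyEx(m.astype(np.uint8),cv2.MORPH_OPEN,np.ones((3,3)))
    k,l,st,c=cv2.connectedComponentsWithStats(m); i=1+np.argmax(st[1:,4])
    # everything above 12mm in that neighbourhood, flattened
    P=A[l==i]; r=cv2.minAreaRect(P[:,:2].astype(np.float32)); print(n,st[i],r,cv2.boxPoints(r).round(4).tolist())
    # strap points: 57-63 mm high
    q=(A[...,2]>.055)&(A[...,2]<.0635)&(np.linalg.norm(A[...,:2]-np.array(r[0]),axis=-1)<.35)
    Q=A[q][:,:2].astype(np.float32); rr=cv2.minAreaRect(Q); print("strap",len(Q),rr,cv2.fitLine(Q,cv2.DIST_HUBER,0,.01,.01).ravel().round(4))
```

```text
piv [0.5432 0.122  0.0653]
strap [0.5826 0.0962 0.0594]
strap [0.6199 0.0762 0.0596]
strap [0.6475 0.0602 0.0592]
hinge [0.6777 0.0425 0.0812]
tip [0.6944 0.0442 0.1576]
tip [0.6883 0.0341 0.1537]
pin [0.5264 0.0579 0.0552]
scr [ 0.4719 -0.2459  0.0207]
scr [ 0.6598 -0.2337  0.0212]
scr [0.6343 0.1551 0.0198]
chaseNW [ 0.4827 -0.0333  0.0374]
Spiv [0.5451 0.1289 0.0656]
Sstrap [0.5937 0.1067 0.059 ]
Sstrap [0.6426 0.0838 0.059 ]
Shinge [0.689  0.0618 0.0783]
Stip [0.6956 0.0467 0.1577]
Spin [0.5273 0.0636 0.0537]
side [ 229  246  187  182 9005] ((0.5514162182807922, -0.04324057698249817), (0.2209869623184204, 0.4220523238182068), 4.030093193054199) [[0.42640000581741333, 0.15950000286102295], [0.4560000002384186, -0.2615000009536743], [0.6765000224113464, -0.2460000067949295], [0.6467999815940857, 0.17499999701976776]]
strap 1119 ((0.5754429697990417, 0.09514442086219788), (0.10106702148914337, 0.25824978947639465), 84.42292785644531) [ 0.9857 -0.1686  0.5617  0.09  ]
scene [ 301  266  131   64 3223] ((0.5431810021400452, 0.10068559646606445), (0.2211763709783554, 0.1356121003627777), 4.237643241882324) [[0.4278999865055084, 0.16009999811649323], [0.43790000677108765, 0.024900000542402267], [0.6585000157356262, 0.041200000792741776], [0.6485000252723694, 0.17649999260902405]]
strap 1408 ((0.5774060487747192, 0.09611488878726959), (0.09554321318864822, 0.2563837468624115), 83.11842346191406) [ 0.9784 -0.2065  0.5643  0.0985]
```

>>> {"name": "jog_arm", "arguments": {"targets": [[-0.028,-0.015,0,0,0,0,1],[-0.028,-0.015,0,0,0,0,1],[-0.028,-0.015,0,0,0,0,1],[-0.028,-0.015,0,0,0,0,1],[-0.028,-0.015,0,0,0,0,1],[-0.028,-0.015,0,0,0,0,1],[-0.028,-0.015,0,0,0,0,1],[-0.028,-0.015,0,0,0,0,1],[-0.028,-0.015,0,0,0,0,1],[-0.028,-0.015,0,0,0,0,1]]}}

```text
t: 1.1
tcp_pos: [0.4225, 0.3537, 0.231]
tcp_rot: [-180.0, -0.0, 160.6]
contact_force: [0.1, 0.4, -0.2]
gripper_width: -0.0001
finger_force: 0.0
```

>>> {"name": "jog_arm", "arguments": {"targets": [[-0.028,-0.015,0,0,0,0,1],[-0.028,-0.015,0,0,0,0,1],[-0.028,-0.015,0,0,0,0,1],[-0.028,-0.015,0,0,0,0,1],[-0.028,-0.015,0,0,0,0,1],[-0.028,-0.015,0,0,0,0,1],[-0.028,-0.015,0,0,0,0,1],[-0.028,-0.015,0,0,0,0,1],[-0.028,-0.015,0,0,0,0,1],[-0.028,-0.01,0,0,0,0,1]]}}

```text
t: 2.1
tcp_pos: [0.6382, 0.1236, 0.2309]
tcp_rot: [-180.0, -0.0, 160.6]
contact_force: [0.0, 0.7, 0.0]
gripper_width: -0.0001
finger_force: 0.0
```

>>> {"name": "jog_arm", "arguments": {"targets": [[0,0,0,0,0,8.5,1],[0,0,0.02,0,0,0,1],[0,0,0,0,0,0,1]]}}

```text
t: 2.4
tcp_pos: [0.6363, 0.1245, 0.2086]
tcp_rot: [-179.8, -0.2, 152.1]
contact_force: [-0.6, 0.1, 0.4]
gripper_width: -0.0
finger_force: 0.0
```

Run:
```python
from h import *
s=manip.get_state(); print(s["t"],s["tcp_pos"],s["tcp_rot"],s["gripper_width"],s["contact_force"])
im=eyes.get_image("wrist"); cv2.imwrite("pics/w1.png",im["color"][...,::-1]); W=pts(im); np.save("pics/w1.npy",W)
m=(W[...,2]>.057)&(W[...,2]<.063)&(W[...,0]>.57)&(W[...,0]<.67)&(W[...,1]>0.03)
Q=W[m][:,:2].astype(np.float32); print(len(Q),cv2.minAreaRect(Q),cv2.fitLine(Q,cv2.DIST_HUBER,0,.01,.01).ravel())
```

```text
2.4 [0.63627997 0.1245034  0.20855959] [-179.83450991   -0.21039477  152.07058978] -4.859772836507877e-05 [-0.56593055  0.09317539  0.36045591]
5142 ((0.6193256974220276, 0.08398102223873138), (0.024420535191893578, 0.12419984489679337), 61.83243179321289) [ 0.86382246 -0.50379634  0.61676365  0.08618842]
```

View pics/w1.png

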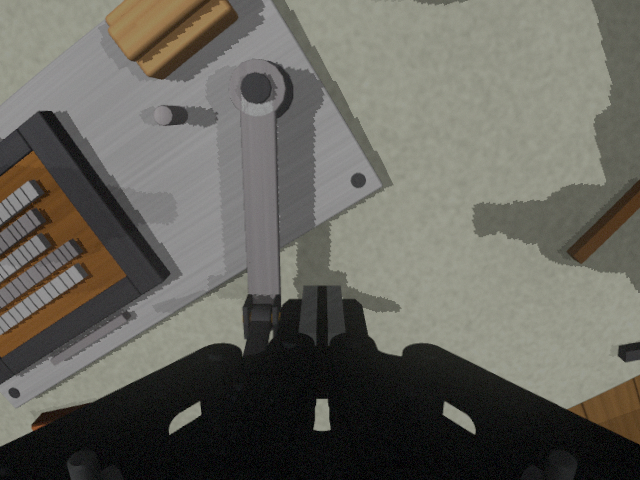

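The wrist view shows the strap from the pivot (256,88) to the hinge (262,315), with the shut fingers at about (322,315) on the side away from home. Strap width is 24.4 mm, its heading is -28°, and its line passes through the pivot at (0.539, 0.127). The TCP is 44 mm off the strap line at a radius of 86 mm, so I can go down.

>>> {"name": "jog_arm", "arguments": {"targets": [[0,0,0.03,0,0,0,1],[0,0,0.03,0,0,0,1],[0,0,0.03,0,0,0,1],[0,0,0.03,0,0,0,1],[0,0,0.03,0,0,0,1],[0,0,0.016,0,0,0,1],[0,0,0,0,0,0,1]]}}

```text
t: 3.15
tcp_pos: [0.6364, 0.1251, 0.0436]
tcp_rot: [-179.9, -0.2, 152.1]
contact_force: [-0.1, -0.4, 0.1]
gripper_width: 0.0002
finger_force: 0.0
```

>>> {"name": "jog_arm", "arguments": {"targets": [[0,-0.004,0,0,0,0,1],[0,-0.004,0,0,0,0,1],[0,-0.004,0,0,0,0,1],[0,-0.004,0,0,0,0,1],[0,-0.002,0,0,0,0,1]]}}

```text
t: 3.65
tcp_pos: [0.6295, 0.1087, 0.046]
tcp_rot: [180.0, 0.0, 152.1]
contact_force: [0.4, 0.3, -0.5]
gripper_width: 0.0001
finger_force: 0.0
```

>>> {"name": "jog_arm", "arguments": {"targets": [[-0.0016,-0.0061,0.003,0,0,4,1],[-0.0016,-0.0061,0,0,0,4,1],[-0.0016,-0.0061,0,0,0,4,1],[-0.0016,-0.0061,0,0,0,4,1],[-0.0016,-0.0061,0,0,0,4,1],[-0.0016,-0.0061,0,0,0,4,1],[-0.0016,-0.0061,0,0,0,4,1],[-0.0016,-0.0061,0,0,0,4,1],[-0.0016,-0.0061,0,0,0,4,1],[-0.0016,-0.0061,0,0,0,4,1]]}}

```text
t: 4.65
tcp_pos: [0.5987, 0.0561, 0.0429]
tcp_rot: [179.8, 0.1, 111.9]
contact_force: [3.4, -0.6, -1.0]
gripper_width: 0.0002
finger_force: 1.5
```

Run:
```python
from h import *
s=manip.get_state(); print(s["t"],s["tcp_pos"],s["tcp_rot"],s["contact_force"])
im=eyes.get_image("side"); cv2.imwrite("pics/s2.png",cv2.resize(im["color"][180:420,180:500,::-1],(640,480)))
```

```text
4.65 [0.59868881 0.05608481 0.04290583] [1.79833916e+02 5.80313570e-02 1.11922115e+02] [ 3.35344909 -0.59246835 -0.96256345]
```

View pics/s2.png

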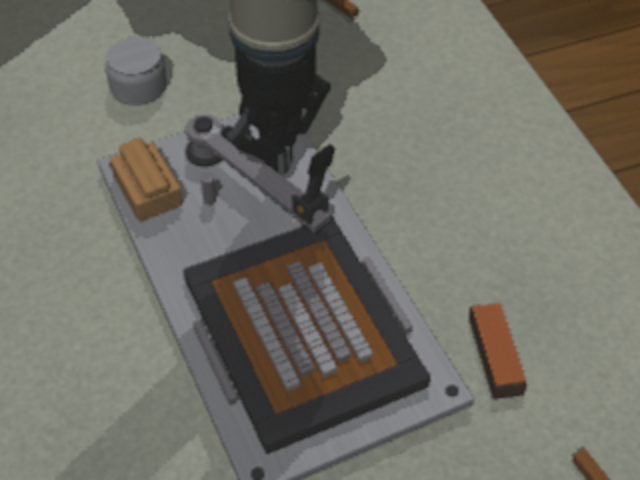

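The side view shows the strap (212,125)→(315,215) swinging home ahead of the finger, with the lever still upright and nothing else disturbed. I'll carry on at the same rate and then slow down.

>>> {"name": "jog_arm", "arguments": {"targets": [[-0.0016,-0.0061,0,0,0,4,1],[-0.0016,-0.0061,0,0,0,4,1],[-0.0016,-0.0061,0,0,0,4,1],[-0.0008,-0.003,0,0,0,2,1],[-0.0008,-0.003,0,0,0,2,1],[0,0,0,0,0,0,1]]}}

```text
t: 5.3
tcp_pos: [0.5763, 0.0434, 0.0427]
tcp_rot: [179.9, 0.0, 96.1]
contact_force: [1.0, -0.2, -0.5]
gripper_width: 0.0002
finger_force: 0.5
```

>>> {"name": "jog_arm", "arguments": {"targets": [[-0.0004,-0.0015,0,0,0,1,1],[-0.0004,-0.0015,0,0,0,1,1],[0,0,0,0,0,0,1]]}}

```text
t: 5.6
tcp_pos: [0.573, 0.0425, 0.0424]
tcp_rot: [180.0, -0.0, 94.1]
contact_force: [2.3, -1.4, 1.3]
gripper_width: 0.0004
finger_force: 1.2
```

>>> {"name": "jog_arm", "arguments": {"targets": [[0,-0.0012,0,0,0,0,1],[0,-0.0012,0,0,0,0,1],[0,0,0,0,0,0,1]]}}

```text
t: 5.9
tcp_pos: [0.5713, 0.0424, 0.0424]
tcp_rot: [179.9, 0.0, 94.1]
contact_force: [4.6, -1.4, -0.8]
gripper_width: -0.0002
finger_force: 2.5
```

>>> {"name": "jog_arm", "arguments": {"targets": [[0,-0.001,0,0,0,0,1],[0,0,0,0,0,0,1]]}}

```text
t: 6.1
tcp_pos: [0.5713, 0.0424, 0.0425]
tcp_rot: [179.8, 0.0, 94.1]
contact_force: [7.8, -2.0, -4.0]
gripper_width: -0.0003
finger_force: 4.0
```

>>> {"name": "jog_arm", "arguments": {"targets": [[0,-0.001,0,0,0,0,1],[0,0,0,0,0,0,1]]}}

```text
t: 6.3
tcp_pos: [0.5712, 0.0424, 0.0426]
tcp_rot: [179.7, 0.0, 94.1]
contact_force: [11.6, -0.8, -6.6]
gripper_width: -0.0002
finger_force: 5.5
```

The strap is stuck fast at x = 0.571 while the force rises to 12 N, so it is against its stop. I'll back off, rise, go round to the lever's outer side and look.

>>> {"name": "jog_arm", "arguments": {"targets": [[0,0.012,0,0,0,0,1],[0,0.012,0,0,0,0,1],[0,0,-0.035,0,0,0,1],[0,0,-0.035,0,0,0,1],[0,0,-0.035,0,0,0,1],[0,0,-0.035,0,0,0,1],[0,0,-0.035,0,0,0,1]]}}

```text
t: 7.0
tcp_pos: [0.5922, 0.0441, 0.2185]
tcp_rot: [-179.9, -0.0, 94.1]
contact_force: [0.4, -0.7, 0.7]
gripper_width: 0.0003
finger_force: 0.0
```

>>> {"name": "jog_arm", "arguments": {"targets": [[-0.025,0,0,0,0,0,1],[-0.025,0,0,0,0,0,1],[-0.025,0,0,0,0,0,1],[-0.025,0,0,0,0,0,1],[-0.028,-0.016,0,0,0,0,1],[0,-0.015,0,0,0,0,1],[0,-0.015,0,0,0,0,1],[0,0,0,0,0,0,1],[0,0,0,0,0,0,1]]}}

```text
t: 7.9
tcp_pos: [0.5561, -0.087, 0.2174]
tcp_rot: [-180.0, -0.0, 94.1]
contact_force: [0.3, 0.5, 0.2]
gripper_width: -0.0002
finger_force: 0.0
```

Run:
```python
from h import *
s=manip.get_state(); print(s["t"],s["tcp_pos"],s["tcp_rot"],s["contact_force"])
im=eyes.get_image("wrist"); cv2.imwrite("pics/w3.png",im["color"][...,::-1]); W=pts(im)
B=eyes.get_image("side"); cv2.imwrite("pics/s3.png",cv2.resize(B["color"][180:420,180:500,::-1],(640,480))); V=pts(B)
for n,A in(("w",W),("s",V)):
    D=(A[...,:2]-[.539,.1265])
    m=(A[...,2]>.057)&(A[...,2]<.063)&(abs(D[...,0])<.05)&(D[...,1]<-.03)&(D[...,1]>-.14)
    Q=A[m][:,:2].astype(np.float32)
    if len(Q)>20: print(n,len(Q),cv2.minAreaRect(Q))
    m=(A[...,2]>.1)&(A[...,2]<.165)&(np.hypot(A[...,0]-.551,A[...,1]+.034)<.04)
    Q=A[m]
    if len(Q)>5: print("lever",len(Q),Q.min(0).round(4),Q.max(0).round(4),np.median(Q[Q[:,2]>.14],axis=0).round(4))
```

```text
7.9 [ 0.55613199 -0.08696266  0.21737622] [-1.79994281e+02 -1.11907356e-02  9.40834612e+01] [0.29259758 0.52004784 0.24934155]
w 3846 ((0.542881965637207, 0.020183200016617775), (0.033532433211803436, 0.06983526796102524), 4.561133861541748)
lever 2001 [ 0.5392 -0.0545  0.1   ] [ 0.5653 -0.0345  0.1599] [ 0.5523 -0.0468  0.1569]
s 429 ((0.5380853414535522, 0.04184892028570175), (0.03863634169101715, 0.108939528465271), 4.966154098510742)
lever 214 [ 0.538  -0.0552  0.1002] [ 0.5645 -0.0371  0.1605] [ 0.5501 -0.0517  0.1543]
```

View pics/w3.png

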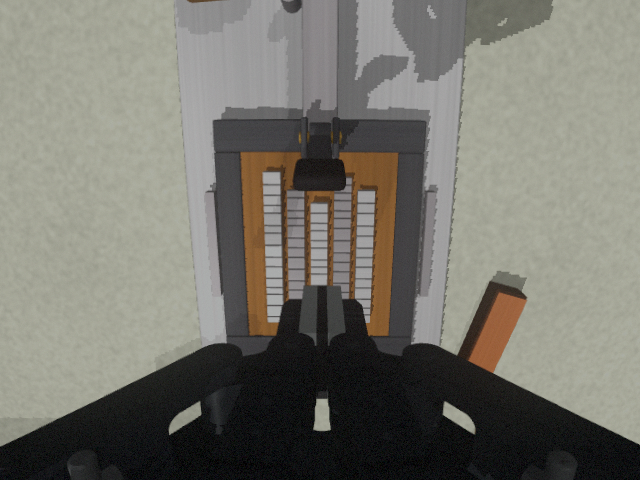

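View pics/s3.png

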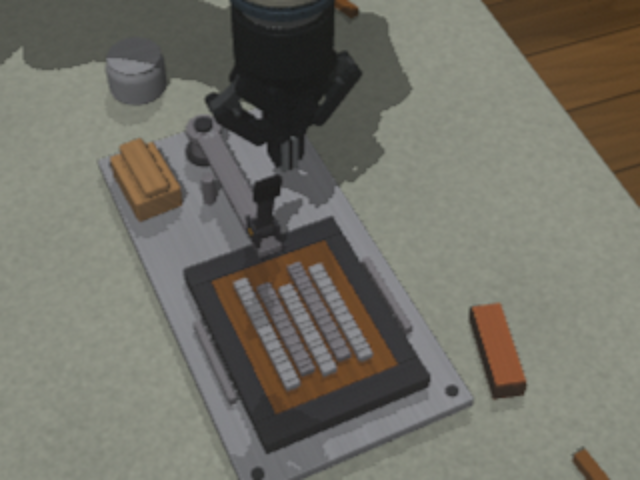

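The wrist view shows the strap running straight along the bed and the lever pad at (320,172) in line with the fingers at (322,310). The side view agrees: the strap is at the pin and the lever is still up, with nothing else moved. The lever tip's outer edge measures y = -0.055 at z = 0.16, which matches a lean of about 0.18 rad outward. I'll go down behind it and push along the arc.

>>> {"name": "jog_arm", "arguments": {"targets": [[0,0,0.025,0,0,0,1],[0,0,0.025,0,0,0,1],[0,0,0.025,0,0,0,1],[0.01,-0.001,0,0,0,0,1],[0.01,0,0,0,0,0,1],[0.009,0,0,0,0,0,1],[0.009,0,0,0,0,0,1],[0,0,0,0,0,0,1]]}}

```text
t: 8.8
tcp_pos: [0.5527, -0.0478, 0.1434]
tcp_rot: [179.9, -0.0, 94.2]
contact_force: [-0.8, -0.3, 0.6]
gripper_width: -0.0001
finger_force: 0.0
```

>>> {"name": "jog_arm", "arguments": {"targets": [[0.007,0,0,0,0,0,1],[0.007,0,0.0005,0,0,0,1],[0.007,0,0.0013,0,0,0,1],[0.0066,0,0.002,0,0,0,1],[0.0064,0,0.0027,0,0,0,1],[0.0063,0,0.0032,0,0,0,1],[0.0058,0,0.004,0,0,0,1],[0.0055,0,0.0043,0,0,0,1],[0,0,0,0,0,0,1]]}}

```text
t: 9.7
tcp_pos: [0.5476, 0.003, 0.1233]
tcp_rot: [-179.9, -0.0, 94.1]
contact_force: [-0.2, -1.0, 0.5]
gripper_width: -0.0001
finger_force: 0.0
```

Run:
```python
from h import *
s=manip.get_state(); print(s["t"],s["tcp_pos"],s["tcp_rot"],s["contact_force"])
B=eyes.get_image("side"); S=eyes.get_image("scene")
cv2.imwrite("pics/s4.png",np.hstack([cv2.resize(B["color"][200:360,220:420,::-1],(400,320)),cv2.resize(S["color"][180:340,220:420,::-1],(400,320))]))
```

```text
9.7 [0.54757546 0.00301508 0.12332954] [-1.79901455e+02 -2.19416239e-02  9.41177700e+01] [-0.17353774 -1.01058394  0.47211684]
```

View pics/s4.png

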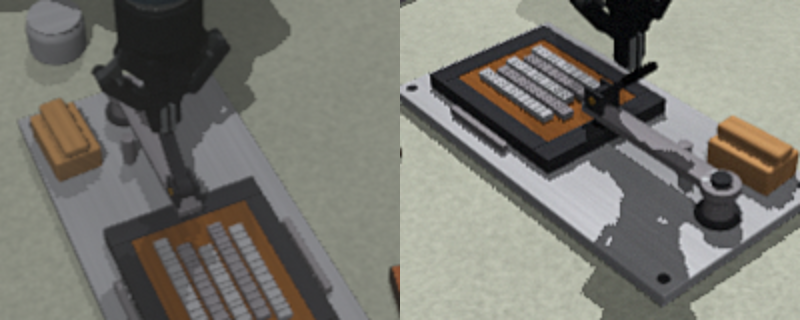

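The composite's right half (scene camera) shows the lever leaning toward the pivot, from its hinge (595,97) to its tip (655,65), with the finger on its back and the strap still home. I'll go on down.

>>> {"name": "jog_arm", "arguments": {"targets": [[0.0048,0,0.005,0,0,0,1],[0.0046,0,0.0054,0,0,0,1],[0.0038,0,0.0058,0,0,0,1],[0.0033,0,0.0062,0,0,0,1],[0.0026,0,0.0065,0,0,0,1],[0.002,0,0.0068,0,0,0,1],[0,0,0,0,0,0,1]]}}

```text
t: 10.5
tcp_pos: [0.5462, 0.0235, 0.0874]
tcp_rot: [-179.9, -0.0, 94.1]
contact_force: [0.2, -0.1, -0.1]
gripper_width: 0.0
finger_force: 0.0
```

>>> {"name": "jog_arm", "arguments": {"targets": [[0.001,0,0.003,0,0,0,1],[0.0005,0,0.003,0,0,0,1],[0,0,0.002,0,0,0,1],[0,0,0,0,0,0,1]]}}

```text
t: 10.9
tcp_pos: [0.5465, 0.0248, 0.0803]
tcp_rot: [-180.0, -0.0, 94.1]
contact_force: [-0.0, 0.0, 0.9]
gripper_width: -0.0003
finger_force: 0.0
```

>>> {"name": "jog_arm", "arguments": {"targets": [[0,0,0.001,0,0,0,1],[0,0,0.001,0,0,0,1],[0,0,0,0,0,0,1]]}}

```text
t: 11.2
tcp_pos: [0.5469, 0.0248, 0.0795]
tcp_rot: [180.0, -0.0, 94.1]
contact_force: [-5.2, 0.4, 13.0]
gripper_width: -0.0005
finger_force: 6.2
```

>>> {"name": "jog_arm", "arguments": {"targets": [[0,0,0.001,0,0,0,1],[0,0,0,0,0,0,1]]}}

```text
t: 11.4
tcp_pos: [0.547, 0.0249, 0.0793]
tcp_rot: [180.0, -0.0, 94.1]
contact_force: [-6.8, -0.1, 21.2]
gripper_width: 0.0003
finger_force: 10.7
```

Run:
```python
from h import *
s=manip.get_state(); print(s["t"],s["tcp_pos"],s["contact_force"])
B=eyes.get_image("side"); S=eyes.get_image("scene")
cv2.imwrite("pics/s5.png",np.hstack([cv2.resize(B["color"][200:360,220:420,::-1],(400,320)),cv2.resize(S["color"][180:340,220:420,::-1],(400,320))]))
```

```text
11.4 [0.54696422 0.02485801 0.07927163] [-6.82473761 -0.12034152 21.15005646]
```

View pics/s5.png

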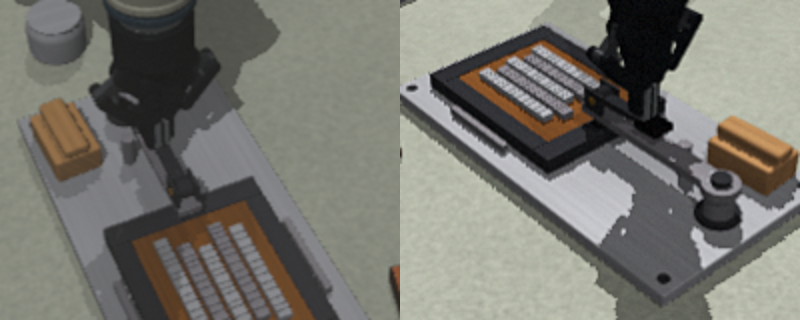

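The scene half shows the lever lying along the strap under the fingertip at (655,125). The tip has stalled at z = 0.0793 with force up to 21 N, and full-down geometry gives 0.080, so the lever is fully down. I'll let go upward and check.

>>> {"name": "jog_arm", "arguments": {"targets": [[0,-0.0005,-0.001,0,0,0,1],[0,-0.0005,-0.001,0,0,0,1],[0,0,-0.002,0,0,0,1],[0,0,-0.03,0,0,0,1],[0,0,-0.04,0,0,0,1],[0,0,-0.04,0,0,0,1],[-0.04,0,-0.03,0,0,0,1],[-0.04,0,0,0,0,0,1],[-0.04,0,0,0,0,0,1],[0,0,0,0,0,0,1]]}}

```text
t: 12.5
tcp_pos: [0.5546, -0.0989, 0.2219]
tcp_rot: [179.9, 0.1, 93.9]
contact_force: [-0.1, 0.1, -1.4]
gripper_width: 0.0001
finger_force: 0.0
```

Run:
```python
from h import *
s=manip.get_state(); print(s["t"],s["tcp_pos"],s["contact_force"])
im=eyes.get_image("wrist"); W=pts(im); S=eyes.get_image("scene"); V=pts(S)
cv2.imwrite("pics/w6.png",np.hstack([cv2.resize(im["color"][...,::-1],(400,300)),cv2.resize(S["color"][180:330,220:420,::-1],(400,300))]))
u=np.array([-.0715,.9974])
for A in(W,V):
    D=A[...,:2]-[.5507,-.0335]; t=D@u; l=D@np.array([.9974,.0715])
    for a,b in((.02,.03),(.045,.055),(.06,.085)):
        m=(t>a)&(t<b)&(abs(l)<.02)&(A[...,2]>.068)&(A[...,2]<.12); print(a,m.sum(),A[m][:,2].mean().round(4) if m.any() else 0, l[m].mean().round(4) if m.any() else 0)
    m=(t>.1)&(t<.135)&(abs(l)<.03)&(A[...,2]>.057)&(A[...,2]<.063); print("strap lateral",m.sum(),l[m].mean(),l[m].min(),l[m].max())
```

```text
12.5 [ 0.55463062 -0.09890457  0.22190287] [-0.14020479  0.10450719 -1.3876822 ]
0.02 351 0.077 0.0004
0.045 366 0.0783 0.0005
0.06 895 0.0795 0.0008<stdin>:10: RuntimeWarning: Mean of empty slice.
  ret = ret.dtype.type(ret / rcount)
Traceback (most recent call last):
ValueError: zero-size array to reduction operation minimum which has no identity
```

View pics/w6.png

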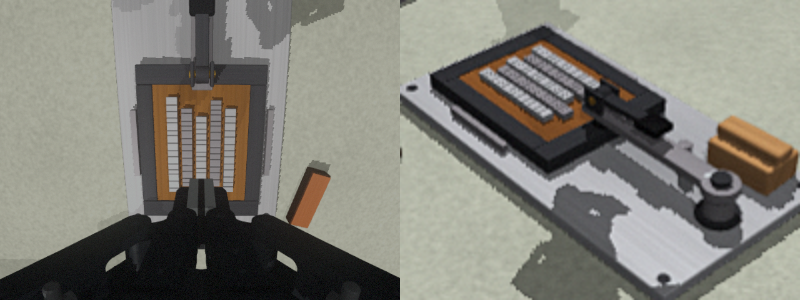

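The wrist half shows the hinge (202,75) still centred on the chase, with the chase and copper cut unmoved. In the scene half the lever lies flat along the strap: its measured slope is about 0.05, which is 1.52 rad past upright, so it is fully down. The robot is clear of everything, so I'll hand in.

```bash
python3 -c "
from bench import manip
print(manip.close_job())"
```

```text
the job is handed in; nothing more can be done
None
```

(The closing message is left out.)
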